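# Lock the matching organiser cases onto the stack

### The arm

A 6-joint arm with a two-finger parallel gripper is mounted at the origin on a cart in front of the work surface, level with it; the furniture and walls round the work are solid. World frame = base frame: x ahead of the robot, y to its left, z up, the work surface at z = 0. Lengths are in mm, angles in rad, forces in N, time in s.
With the tool pointing down it reaches from about 350 to 775 mm from the base axis. Payload 7.3 kg.
Tool frame: the origin (TCP) lies midway between the tips of the shut fingers; the grasp point (between the pads) lies 19 mm behind it; z points along the fingers, y is the line along which they close (so a half turn about z gives the same grasp; the last joint's range is limited). The gripper opens to 92 mm and grips with 3 to 60 N. Pads are 19 mm wide; open, the fingers measure 130 mm over their backs; the gripper's body (75 mm by 190 mm) begins 47 mm behind the grasp point.
Start: joints at [1.109, 0.342, 1.524, -0, 1.275, -0.146], TCP at [163.038, 499.062, 226.741] pointing down, gripper open.
Joint ranges: [-2.53, 2.53], [-0.77, 2.02], [0.04, 2.7], [-1, 4.14], [0.28, 2.66], [-3.11, 3.11]. Speed limits (rad/s): [2.57, 2.57, 3.14, 3.14, 3.14, 3.14].

### API

Orientations are given as [roll, pitch, yaw] about the fixed x, y, z axes, in that order (R = Rz(yaw) Ry(pitch) Rx(roll)).
In Python, from plant import bot gives the robot as it stands.
- The arm moves only by the tool jog_arm, never from a script. Its arguments are lists of equal length, an entry for each row: "dp": the shift along the tool's x, y, z in m, a list of three; "twist": the turn about the tool's z in degrees. A call has 1 to 10 rows; each row shifts and turns the commanded pose from where the row before left it, along the tool's axes as they then stand; what a row does not reach is not made up. A row lasts 1/8 s, in which the tool goes at most 62.5 mm and 10.7 degrees, less where a joint would pass 70% of its speed; a pose out of reach is approached as far as the arm can. A call is refused whole if a number of a shift passes 0.0625 or a number of a turn 10.7, either way. A call with a gripper value outside its range is refused whole. "jaw" is the finger opening in m, from 0 to 0.0918, set as the call begins (left out, the last holds). The fingers move at their own pace and stop on an object; the grip force is fixed at half the most. Time passes only in rows, so rows that do not move let the fingers close. It gives the time, the measured TCP pose, the force, the opening and the grip force at its end, in the units of the state.
- bot.get_obs(): the state, without advancing time (a new reading comes with each control period).
- bot.capture(name): name is "side" or "top" or "wrist"; returns the picture (420x560x3 uint8, blue, green, red); there is no depth.
- bot.camera_params(name): a dict with "fx", "fy", "cx", "cy" (pixels), "R" (3x3) and "t" (3): a world point X has camera coordinates R X + t. Camera axes: x right, y down, z forward; pixel columns grow to the right and rows downward; lengths in mm; the calibration is good to about 2 mm. A picture is of the moment at which its call begins: read the wrist's pose just before it. camera_params takes no time and is no camera call; for the wrist camera it gives the pose at the moment of the call.
- bot.close_job(): hands the job in; it is judged then, once.
Trained networks look in the newest picture that a camera, given by its name, has taken for a name from the list of things; names that differ only in an ending like _2 or _b are one class to them, and where a whole thing is asked for, a point or a joint stands for the part that bears it (a point fixed in the world has none). Each returns a list of dicts, best first, with "confidence" (0 to 1); they miss things now and then, are a little off and sometimes report something else, mostly with a low value. They report only what shows in the picture. A call takes as long as a camera call. They do not tell look-alikes from the thing itself.
- bot.find_in(camera, label): "bbox" ([centre column, centre row, width, height] in pixels, round what is visible of it).
- bot.masks_of(camera, label): "pixels" (420x560 bool, what is visible of it) and "bbox" ([centre column, centre row, width, height] in pixels, round what is visible of it).
The state is a dict: "time": time; "joint_positions": joint angles; "dq": joint speeds; "tau": joint torques, N m; "tool_pos": TCP position; "tcp_rot": TCP orientation; "contact_force": force on the tool from outside, world axes, zero at the start; "moment": the same for the moment, N m; "grip_width": finger opening in mm; "finger_force": force on a finger pad.
Only numpy, scipy, OpenCV 4.12 (cv2) and the standard library are available. Lean on these libraries where they do the work, as an engineer would, in place of code of your own. Each camera call takes 0.05 s, during which the arm holds its last target. There are 200 camera calls.

### The job

Build up the stack on the organiser case that is mounted on the pull-out bench slide: of the three loose cases, set the two of the same make on it one above the other, facing the same way as the bottom case, and push each one along its rails until it is fully home and the sprung catch has clicked up behind it (the slide has been left partly out and gives way until it meets its stop). Work by feel, without slamming or ramming the cases, and leave the case of the other make, whose round feet do not fit the rails, and everything else on the bench where they are.

Things in the scene. Friction and masses are not known exactly. Their poses are not given: they have to be found in the camera images.
- base_case: Bottom case, 104 x 60 mm, of case_a's make, on a pull-out slide bolted to the bench (steel base 170 x 76 mm): pushed with 4 to 5 N it runs on towards its own +x, 5 to 45 mm (not measured), to a stop. Origin: centre of its underside, at bench height; z up; +x is the way a case slides home on it
- base_case_clasp (a point): Middle of the outer face of the bottom case's clasp, at its -x end, 55 mm behind the origin and 31 mm up. The lid's deck is at z = 44 mm; on it two 9 mm high rails, 42 mm apart inside, with lips 30 mm apart and 5 mm above the deck at x = -38 to -20 and 10 to 28 mm, open between; black release tab at the -x end, solid end stop at the +x end
- base_case_seat (a point): On base_case's lid deck, above its origin: the origin of the next case is here, axes parallel, when fully home. A case comes down only 17 to 33 mm short of this (towards -x), where its tabs pass the gaps between the lips and its skids rest on the deck; the rails' flared tops centre it if up to 4 mm off sideways
- base_catch (a joint): Sprung ramp catch in the bottom case's deck, m: 0 up, 0.005 pressed down. A case slid towards +x goes under the lips, from 13 mm short of home rides over the catch (8 to 12 N of push, catch 2.5 mm down), then its tapered nose centres in a tapered throat (0.8 mm play) and meets the end stop; the catch rises behind it to 0: locked, it cannot go back or up
- case_a: Small grey rail-stacking case with black trim, loose, about 0.3 kg, 104 mm long (x), 60 wide (y), 53 high over its rails. Origin: centre of its underside (skids); z up; +x is the way it slides home. Shell from z = 10 to 44 mm, flat sides: grip across the 60 mm width. Lid with the same rails, end stop and catch as base_case, deck at z = 44 mm
- case_a_clasp (a point): Middle of the outer face of case_a's clasp at its back (-x) end, 55 mm behind the origin and 31 mm up; a flat face 26 mm wide, 18 high, 3 mm proud of the shell's end; the place to push. Under the case: two skids 10 mm high (y = 8 to 13 mm each side), their nose tapered, with side tabs 3.5 mm thick out to y = 19, at x = -34 to -22 and 14 to 26 mm
- case_a_seat (a point): On case_a's lid deck, above its origin: the origin of the next case is here, axes parallel, when fully home. A case comes down only 17 to 33 mm short of this (towards -x), where its tabs pass the gaps between the lips and its skids rest on the deck; the rails' flared tops centre it if up to 4 mm off sideways
- case_a_catch (a joint): The same catch in case_a's lid, m: 0 up, 0.005 pressed down; works as base_catch
- case_b: Twin of case_a: small grey rail-stacking case with black trim, loose, about 0.3 kg, 104 mm long (x), 60 wide (y), 53 high over its rails. Origin: centre of its underside (skids); z up; +x is the way it slides home. Shell from z = 10 to 44 mm, flat sides: grip across the 60 mm width. Lid with the same rails, end stop and catch as base_case, deck at z = 44 mm
- case_b_clasp (a point): Middle of the outer face of case_b's clasp at its back (-x) end, 55 mm behind the origin and 31 mm up; a flat face 26 mm wide, 18 high, 3 mm proud of the shell's end; the place to push. Underside as case_a's
- case_b_seat (a point): On case_b's lid deck, above its origin: the origin of the next case is here, axes parallel, when fully home. A case comes down only 17 to 33 mm short of this (towards -x), where its tabs pass the gaps between the lips and its skids rest on the deck; the rails' flared tops centre it if up to 4 mm off sideways
- case_b_catch (a joint): The same catch in case_b's lid, m: 0 up, 0.005 pressed down; works as base_catch
- odd_case: Case of another make that must stay where it is: same shell size and materials (104 x 60 mm, 54 mm high), but four round feet underneath, and a plain lid with a raised panel and a folded wire bail instead of rails. Origin: centre of its underside
- jar_balls: Bystander: small clear screw-top jar of parts, 55 mm across, 76 mm high. Origin: underside, at its middle
- kraft_tub: Bystander: brown kraft-paper tub with a dark lid, 65 mm across, 88 mm high. Origin: underside, at its middle
Things that resemble listed ones, but are neither listed nor needed, are in the scene too. Leave any red or yellow look-alike of the case_b alone.

How it is judged:
By the outcome, as a careful person would: the job done as asked, in the order asked, and still so for the second after the job is handed in, with the robot touching nothing.
It also fails if it takes over 67 s, if anything falls off the work surface, if the arm or the gripper's body presses on something with over 40 N, if the wrist force passes 120 N, or if a joint passes its speed limit or range.

## Working session

There is one attempt and no reset: what is moved stays moved. The work goes in short steps, Python scripts to look and compute and a tool call to move; the robot and the scene stay as the last step left them, time stands still between calls to the robot, and variables do not carry over. Pictures are saved under pics/ and viewed, at most 10 in all, crops included, and the job is handed in when it is done.

Besides the shell and the picture viewer there is one more tool, called by a JSON object that holds its "name" and its "arguments", one argument or row to a line. jog_arm: Moves the arm, as the interface text tells. Its arguments: {"type":"object","properties":{"dp":{"type":"array"},"twist":{"type":"array"},"jaw":{"type":"number"}},"required":["dp","twist"]}

```bash
mkdir -p pics; ls; python3 - <<'E'
from plant import bot
import cv2,numpy as np
o=bot.get_obs();print(o)
for c in ["top","side"]:
    im=bot.capture(c);cv2.imwrite(f"pics/{c}0.png",im)
    p=bot.camera_params(c);print(c,{k:np.round(v,3).tolist() for k,v in p.items()})
    for l in ["base_case","case_a","odd_case","case_a_clasp","base_case_clasp","base_case_seat","jar_balls","kraft_tub"]:
        print(l,[(round(d["confidence"],2),np.round(d["bbox"]).tolist()) for d in bot.find_in(c,l)])
E
```

```text
pics
{'time': 0.0, 'joint_positions': array([ 1.10896591e+00,  3.42724014e-01,  1.52499967e+00, -1.52841769e-05,
        1.27535493e+00, -1.45987738e-01]), 'dq': array([-0.00028407, -0.00112546, -0.00020752,  0.00122728,  0.00244191,
        0.00331675]), 'tau': array([-7.42111320e-05, -4.31220067e+01, -2.44230366e+01,  7.18578673e-02,
        5.58520469e-02, -1.14276377e-04]), 'tool_pos': array([162.87741572, 498.68871472, 226.05032753]), 'tcp_rot': array([-3.14012038e+00, -2.01701464e-04,  2.82575429e+00]), 'contact_force': array([0.69972207, 0.14042611, 1.44318958]), 'moment': array([ 0.0250379 , -0.03268994, -0.00385578]), 'finger_force': 0.0, 'grip_width': 91.92132072951522}
top {'fx': 533.093, 'fy': 533.093, 'cx': 278.475, 'cy': 211.759, 'R': [[0.11, -0.994, -0.003], [-0.919, -0.101, -0.382], [0.379, 0.045, -0.924]], 't': [-178.609, 512.088, 1780.576]}
base_case [(0.64, [236.0, 216.0, 18.0, 35.0])]
case_a [(0.97, [427.0, 245.0, 32.0, 23.0]), (0.94, [331.0, 244.0, 26.0, 29.0]), (0.84, [317.0, 286.0, 32.0, 37.0]), (0.76, [305.0, 196.0, 20.0, 26.0]), (0.55, [372.0, 240.0, 37.0, 30
[... 379 characters left out ...]
-0.414, -0.021], [-0.263, -0.539, -0.8], [0.32, 0.734, -0.6]], 't': [-543.761, 135.457, 1659.113]}
base_case [(0.55, [261.0, 197.0, 34.0, 25.0])]
case_a [(0.96, [231.0, 272.0, 38.0, 33.0]), (0.92, [347.0, 337.0, 46.0, 39.0]), (0.78, [280.0, 264.0, 38.0, 34.0]), (0.75, [315.0, 224.0, 33.0, 24.0]), (0.59, [302.0, 288.0, 19.0, 31.0]), (0.58, [322.0, 189.0, 12.0, 24.0])]
odd_case [(0.91, [240.0, 166.0, 31.0, 26.0])]
case_a_clasp [(0.64, [316.0, 223.0, 36.0, 25.0])]
base_case_clasp [(0.78, [261.0, 198.0, 33.0, 20.0])]
base_case_seat [(0.73, [261.0, 199.0, 30.0, 21.0])]
jar_balls [(0.82, [324.0, 190.0, 13.0, 20.0]), (0.42, [239.0, 166.0, 28.0, 24.0])]
kraft_tub [(0.71, [249.0, 143.0, 12.0, 25.0])]
```

```bash
python3 - <<'E'
import cv2
t=cv2.imread("pics/top0.png");s=cv2.imread("pics/side0.png")
cv2.imwrite("pics/top1.png",cv2.resize(t[140:365,110:410+50],None,fx=2.28,fy=2.28,interpolation=cv2.INTER_CUBIC)[:600,:800])
cv2.imwrite("pics/side1.png",cv2.resize(s[120:365,180:400],None,fx=2.4,fy=2.4,interpolation=cv2.INTER_CUBIC)[:600,:800])
E
```

```text
(no output)
```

View pics/top1.png

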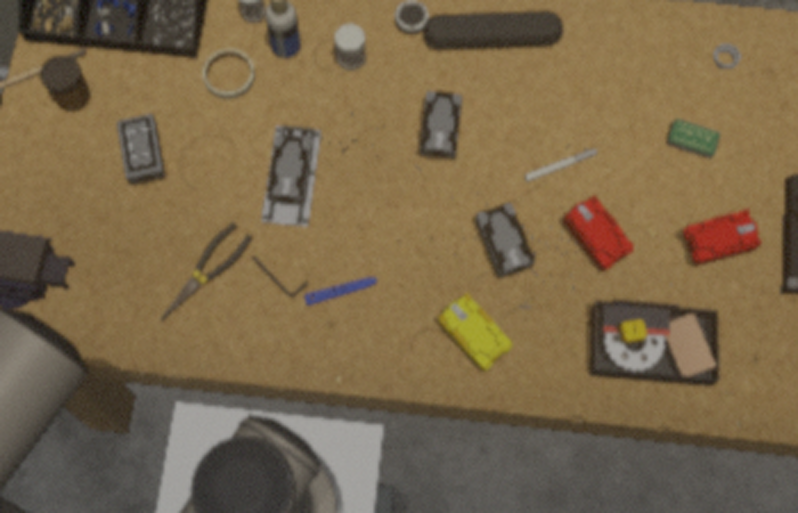

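View pics/side1.png

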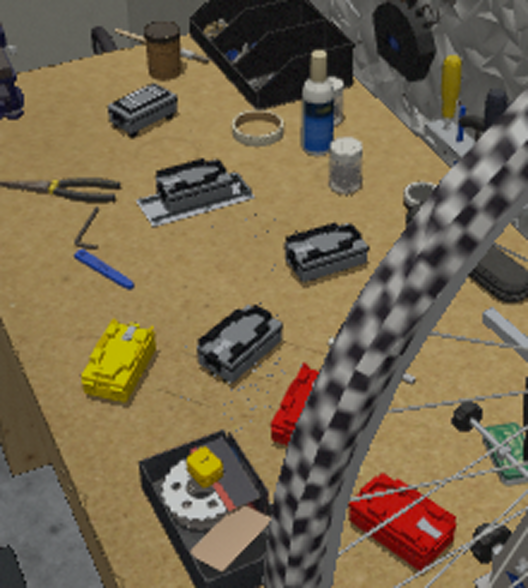

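The top view shows the base case on its steel slide at about full-frame pixel (238,215). The grey loose cases are at (303,194) and (331,245), the odd case is at (172,205), and the red and yellow ones are look-alikes. Next I compute positions.

```bash
cat > h.py <<'E'
from plant import bot
import cv2,numpy as np
from scipy.spatial.transform import Rotation as Ro
def ray(p,u,v):
    d=p["R"].T@np.array([(u-p["cx"])/p["fx"],(v-p["cy"])/p["fy"],1]); return -p["R"].T@p["t"],d
def plane(p,u,v,z):
    c,d=ray(p,u,v); return c+d*(z-c[2])/d[2]
def proj(p,X):
    q=(np.atleast_2d(X)@p["R"].T)+p["t"]; return np.c_[q[:,0]/q[:,2]*p["fx"]+p["cx"],q[:,1]/q[:,2]*p["fy"]+p["cy"]]
def tool():
    o=bot.get_obs(); return o, Ro.from_euler("xyz",o["tcp_rot"]).as_matrix()
def dp(target):  # world mm -> tool-axes m from current pose
    o,R=tool(); return np.round(R.T@(np.array(target)-o["tool_pos"])/1000,4)
E
python3 - <<'E'
from h import *
p=bot.camera_params("top")
for n,u,v in [("base",237.6,215.4),("c1",303,194.4),("c2",331.5,245),("odd",172,205),("jar",263,161),("tub",138,173),("yel",318,286),("red",372,242),("basefar",240,197),("basenear",236,238)]:
    print(n,plane(p,u,v,45 if 'base'!=n[:4] or n=='base' else 5).round())
print("sidecam",-(bot.camera_params("side")["R"].T@bot.camera_params("side")["t"]))
w=bot.camera_params("wrist");o,R=tool()
print("wrist",w["fx"],w["cx"],w["cy"]);print("cam in tool",R.T@(-w["R"].T@w["t"]-o["tool_pos"]));print("cam axes in tool\n",(w["R"]@R).round(3))
print("toolR\n",R.round(3))
E
```

```text
base [521.  28.  45.]
c1 [ 631. -201.   45.]
c2 [ 445. -320.   45.]
odd [536. 272.  45.]
jar [752. -37.  45.]
tub [651. 424.  45.]
yel [ 292. -284.   45.]
red [ 472. -462.   45.]
basefar [612.  34.   5.]
basenear [448.  26.   5.]
sidecam [ 4.53862181e-01 -1.36883175e+03  1.09223613e+03]
wrist 329.8649763980379 281.0838379073323 212.61552836169386
cam in tool [  73.92256044    0.82527379 -158.73163737]
cam axes in tool
 [[ 0.001  1.    -0.001]
 [-0.961  0.001 -0.278]
 [-0.278  0.001  0.961]]
toolR
 [[-0.951  0.311  0.   ]
 [ 0.311  0.951  0.   ]
 [-0.     0.    -1.   ]]
```

{"name": "jog_arm", "arguments": {
  "dp": [
    [-0.0369,-0.0352,-0.0021],
    [-0.0369,-0.0352,-0.0021],
    [-0.0369,-0.0352,-0.0021],
    [-0.0369,-0.0352,-0.0021],
    [-0.0369,-0.0352,-0.0021],
    [-0.0369,-0.0352,-0.0021],
    [-0.0369,-0.0352,-0.0021],
    [-0.0369,-0.0352,-0.0021],
    [-0.0369,-0.0352,-0.0021],
    [-0.0369,-0.0352,-0.0021]
  ],
  "twist": [0,0,0,0,0,0,0,0,0,0]
}}

```text
time: 2.15
tool_pos: [405.1, 48.2, 248.1]
tcp_rot: [3.141, 0.001, 2.825]
contact_force: [0.7, 0.9, 0.3]
grip_width: 91.8
finger_force: 0.0
```

{"name": "jog_arm", "arguments": {
  "dp": [
    [-0.0369,-0.0352,-0.0021],
    [-0.0369,-0.0352,-0.0021],
    [-0.0369,-0.0352,-0.0021],
    [-0.0369,-0.0352,-0.0021],
    [0,0,0],
    [0,0,0],
    [0,0,0]
  ],
  "twist": [0,0,0,0,-9,-9,0]
}}

```text
time: 3.02
tool_pos: [501.0, -130.0, 256.0]
tcp_rot: [3.141, -0.0, 3.138]
contact_force: [0.9, 0.5, -0.1]
grip_width: 91.7
finger_force: 0.0
```

```bash
python3 - <<'E'
from h import *
o=bot.get_obs();print(o["time"],o["tool_pos"],o["tcp_rot"])
w=bot.camera_params("wrist");im=bot.capture("wrist");cv2.imwrite("pics/w0.png",im)
import pickle;pickle.dump(w,open("w0.pkl","wb"))
big=cv2.resize(im,None,fx=1.42,fy=1.42,interpolation=cv2.INTER_CUBIC);cv2.imwrite("pics/w0b.png",big[:600,:800])
for l in ["base_case","case_a","odd_case","case_a_clasp","base_case_clasp"]:
    print(l,[(round(d["confidence"],2),np.round(d["bbox"]).tolist()) for d in bot.find_in("wrist",l)])
E
```

```text
3.025 [ 501.00571231 -129.95405724  255.98885292] [ 3.14137804e+00 -1.33879799e-04  3.13820673e+00]
base_case [(0.69, [422.0, 208.0, 69.0, 92.0])]
case_a [(0.91, [146.0, 26.0, 92.0, 45.0]), (0.81, [229.0, 289.0, 54.0, 87.0]), (0.57, [112.0, 141.0, 109.0, 105.0]), (0.56, [28.0, 170.0, 57.0, 93.0]), (0.54, [88.0, 109.0, 26.0, 31.0])]
odd_case []
case_a_clasp [(0.9, [228.0, 291.0, 54.0, 85.0])]
base_case_clasp [(0.82, [422.0, 207.0, 69.0, 92.0])]
```

View pics/w0b.png

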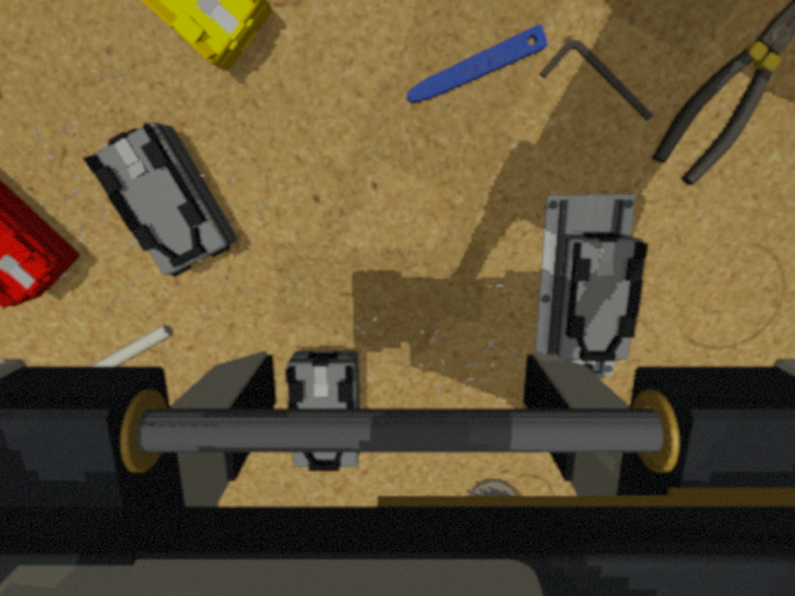

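The wrist view is upside down in x: image down is world +x and right is +y.
- **Base case:** it sits at (605,300) in the enlarged image, with its tapered throat at (600,345), so its +x points roughly along world +x.
- **Loose cases:** c1 is at (322,410) with its throat pointing down, and c2 is at (160,200) with its throat towards (185,235).

Next I fit box silhouettes to the masks.

```bash
cat >> h.py <<'E'
from scipy.optimize import minimize
def model(q,z0=0):
    x,y,a=q; P=[[sx*52,sy*30,z] for z in (10,44) for sx in(-1,1) for sy in(-1,1)]
    P+=[[sx*50,sy*26,53] for sx in(-1,1) for sy in(-1,1)]+[[-55,sy*13,z] for sy in(-1,1) for z in(22,40)]
    P=np.array(P,float);c,s=np.cos(a),np.sin(a)
    return np.c_[x+c*P[:,0]-s*P[:,1],y+s*P[:,0]+c*P[:,1],P[:,2]+z0]
def sil(p,q,z0=0):
    h=cv2.convexHull(proj(p,model(q,z0)).astype(np.float32)); m=np.zeros((1680,2240),np.uint8)
    cv2.fillConvexPoly(m,np.int32((h+.5)*4),1); return cv2.resize(m,(560,420),interpolation=cv2.INTER_AREA) if 0 else cv2.resize(m*255,(560,420),interpolation=cv2.INTER_AREA)/255.
def fit(p,mask,q0,z0=0,occ=None):
    k=np.ones(mask.shape,bool) if occ is None else ~occ
    def f(v):
        s=sil(p,(v[0],v[1],v[2]/50),z0)*k; m=mask*k; return 1-np.minimum(s,m).sum()/np.maximum(s,m).sum()
    v0=np.array([q0[0],q0[1],q0[2]*50]);best=None
    for d in (0,-5,5):
        r=minimize(f,v0+[0,0,d],method="Nelder-Mead",options=dict(initial_simplex=v0+[0,0,d]+np.array([[0,0,0],[10,0,0],[0,10,0],[0,0,8]]),xatol=.1,fatol=1e-4))
        if best is None or r.fun<best.fun: best=r
    return np.r_[best.x[:2],best.x[2]/50],1-best.fun
E
python3 - <<'E'
from h import *
import pickle;w=pickle.load(open("w0.pkl","rb"))
im=cv2.imread("pics/w0.png")
ca=bot.masks_of("wrist","case_a");ba=bot.masks_of("wrist","base_case")
def near(L,u,v): return min(L,key=lambda d:np.hypot(d["bbox"][0]-u,d["bbox"][1]-v))
for n,L,u,v,q0,occ in [("base",ba,422,208,(521,28,0),None),("c2",ca,112,141,(445,-320,.5),None),("c1",ca,229,289,(631,-201,0),None)]:
    d=near(L,u,v);m=d["pixels"].astype(float)
    o=None
    if n=="c1": o=np.zeros((420,560),bool);o[284:322]=True
    q,i=fit(w,m,q0,0,o);print(n,d["confidence"],d["bbox"],m.sum(),q.round(3),np.degrees(q[2]),i)
    cv2.polylines(im,[np.int32(cv2.convexHull(proj(w,model(q)).astype(np.float32)))],True,(0,255,0),1)
    im[cv2.Canny(np.uint8(m*255),50,150)>0]=(255,0,255)
cv2.imwrite("pics/w0fit.png",cv2.resize(im[60:350],None,fx=1.42,fy=1.42,interpolation=cv2.INTER_CUBIC))
E
```

```text
base 0.9 [421.7, 206.9, 70.2, 94.6] 5488.0 [ 5.34134e+02  3.83830e+01 -9.00000e-03] -0.49130610439366296 0.9598659616092355
c2 0.65 [112.2, 141.5, 108.0, 108.0] 6535.0 [ 454.612 -316.692    0.458] 26.241036512394903 0.9591383978275072
c1 0.73 [227.8, 289.9, 52.4, 84.1] 2522.0 [ 6.42581e+02 -1.96792e+02  2.00000e-03] 0.1422978425961667 0.8834567497825597
```

View pics/w0fit.png

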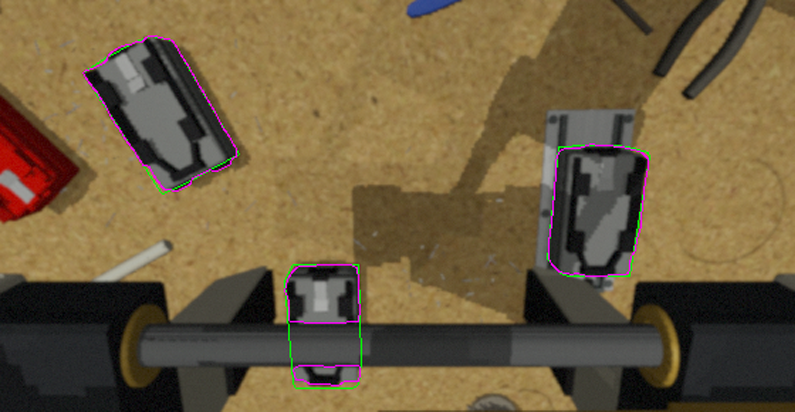

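{"name": "jog_arm", "arguments": {
  "dp": [
    [0.0093,-0.0373,0.0192],
    [0.0093,-0.0373,0.0192],
    [0.0093,-0.0373,0.0192],
    [0.0093,-0.0373,0.0192],
    [0.0093,-0.0373,0.0192],
    [0,0,0.02],
    [0,0,0.02],
    [0,0,0.02],
    [0,0,0]
  ],
  "twist": [0,0,0,0,0,-8.8,-8.8,-8.8,0]
}}

```text
time: 4.55
tool_pos: [453.5, -315.6, 98.8]
tcp_rot: [3.138, -0.001, -2.684]
contact_force: [0.8, 0.4, 0.1]
grip_width: 91.8
finger_force: 0.0
```

```bash
python3 - <<'E'
from h import *
w=bot.camera_params("wrist");im=bot.capture("wrist");o,R=tool();print(o["time"],o["tool_pos"],o["tcp_rot"])
q=(454.6,-316.7,.458)
print("to grasp dp",dp((q[0],q[1],12)))
cv2.polylines(im,[np.int32(cv2.convexHull(proj(w,model(q)).astype(np.float32)))],True,(0,255,0),1)
cv2.imwrite("pics/w1.png",im)
E
```

```text
4.6 [ 454.14847499 -316.05514038   99.91969824] [ 3.14057219e+00 -2.82088858e-04 -2.68582920e+00]
to grasp dp [-0.0001 -0.0009  0.0879]
```

View pics/w1.png

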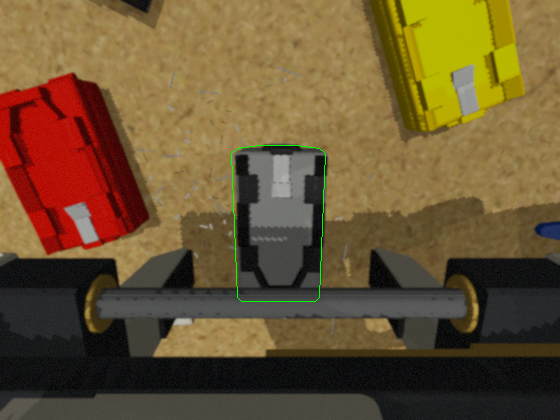

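The hover view shows the predicted outline (232–326, 145–300) lying right on case c2, with light clearance to the red and yellow ones. I'll descend and grip.

{"name": "jog_arm", "arguments": {
  "dp": [
    [0,-0.001,0.035],
    [0,0,0.033],
    [0,0,0.015],
    [0,0,0.005],
    [0,0,0]
  ],
  "twist": [0,0,0,0,0]
}}

```text
time: 5.22
tool_pos: [455.2, -317.6, 12.9]
tcp_rot: [-3.14, 0.001, -2.683]
contact_force: [0.5, -0.0, 0.2]
grip_width: 92.0
finger_force: 0.0
```

{"name": "jog_arm", "arguments": {
  "dp": [
    [0,0,0],
    [0,0,0],
    [0,0,0],
    [0,0,0],
    [0,0,0],
    [0,0,0]
  ],
  "twist": [0,0,0,0,0,0],
  "jaw": 0.03
}}

```text
time: 5.98
tool_pos: [454.5, -316.7, 12.3]
tcp_rot: [3.141, -0.0, -2.682]
contact_force: [-2.1, 3.3, 5.4]
grip_width: 59.3
finger_force: 30.0
```

{"name": "jog_arm", "arguments": {
  "dp": [
    [0,0,-0.03],
    [0,0,-0.053],
    [0,0,-0.053],
    [0,0,-0.052],
    [-0.02,0.0378,0],
    [-0.02,0.0378,0],
    [-0.02,0.0378,0],
    [-0.02,0.0378,0],
    [-0.02,0.0378,0],
    [-0.02,0.0378,0]
  ],
  "twist": [0,8.8,8.8,8.8,0,0,0,0,0,0]
}}

```text
time: 7.22
tool_pos: [575.4, -89.4, 199.1]
tcp_rot: [3.142, -0.001, 3.14]
contact_force: [0.6, -0.4, -4.8]
grip_width: 60.1
finger_force: 29.9
```

{"name": "jog_arm", "arguments": {
  "dp": [
    [0,0,0],
    [0,0,0]
  ],
  "twist": [0,0]
}}

```text
time: 7.48
tool_pos: [574.7, -90.8, 199.2]
tcp_rot: [-3.141, -0.001, 3.14]
contact_force: [-0.1, -0.6, -3.7]
grip_width: 59.8
finger_force: 29.9
```

```bash
python3 - <<'E'
from h import *
w=bot.camera_params("wrist");im=bot.capture("wrist");o,R=tool();print(o["time"],o["tool_pos"],o["tcp_rot"],o["contact_force"])
L=bot.masks_of("wrist","base_case")
for d in L: print(d["confidence"],d["bbox"])
d=L[0];m=d["pixels"].astype(float)
q,i=fit(w,m,(534,38,0));print(q,np.degrees(q[2]),i)
cv2.polylines(im,[np.int32(cv2.convexHull(proj(w,model(q)).astype(np.float32)))],True,(0,255,0),1)
cv2.imwrite("pics/w2.png",cv2.resize(im,None,fx=1.42,fy=1.42,interpolation=cv2.INTER_CUBIC))
E
```

```text
7.525 [574.60867444 -91.26551919 199.50624609] [-3.14141755e+00 -1.02214119e-03  3.13946559e+00] [ 0.15676764 -0.2798244  -5.34210969]
0.66 [416.8, 150.3, 87.6, 117.7]
[ 5.34875133e+02  3.80701082e+01 -9.10731862e-04] -0.05218109195003946 0.9677747054552859
```

View pics/w2.png

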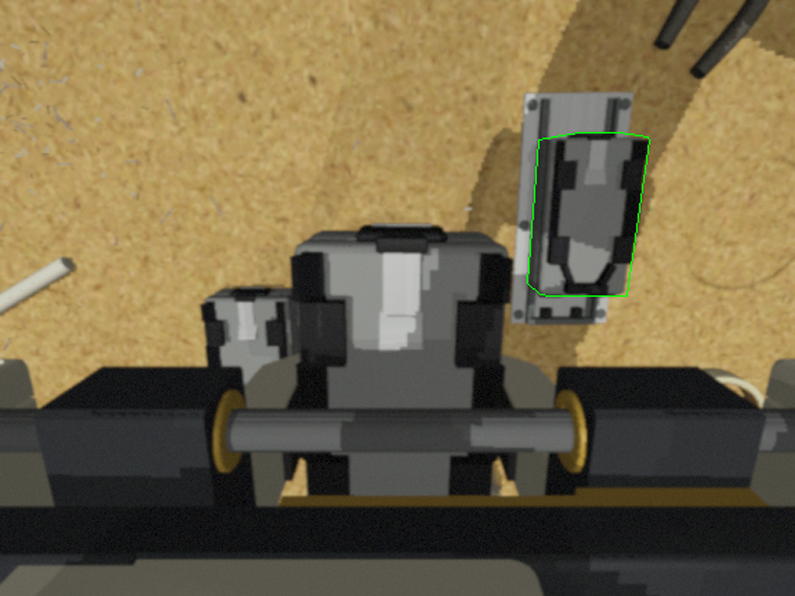

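The view shows the base case at (590,215) with the throat at the +x (bottom) end, and the held case at (400,300). I'll cross-check the yaw from the plate's edges and the held case's offset.

```bash
python3 - <<'E'
from h import *
w=bot.camera_params("wrist");o,R=tool()
P=lambda u,v,z:plane(w,u/1.42,v/1.42,z)
for a,b in [((527,93),(513,320)),((632,95),(606,322))]:
    A,B=P(*a,4),P(*b,4);print(A.round(1),B.round(1),np.degrees(np.arctan2(B[1]-A[1],B[0]-A[0])))
# base lid features: tab / throat centre at deck z=44/53
print("throat",P(588,288,53),"tabs mid",P(595,150,44), "rail L",P(560,150,53),P(556,255,53),"rail R",P(640,150,53),P(630,250,53))
z=o["tool_pos"][2]-12.3
print("held back edge rel tcp",P(402,240,z+44)-o["tool_pos"],"clasp",P(402,228,z+31)-o["tool_pos"])
print("dp to (510,38.1,z80)",dp((509.9,38.1,80)))
E
```

```text
[451.7  -1.2   4. ] [618.4  -0.    4. ] 0.40412576881564993
[453.1  72.3   4. ] [620.3  74.3   4. ] 0.6880626780657872
throat [579.63714198  36.43426453  53.        ] tabs mid [490.92609493  34.63898368  44.        ] rail L [491.17697248   9.31591607  53.        ] [557.12165993  12.84038833  53.        ] rail R [491.26241061  58.99645703  53.        ] [553.88421027  61.23542016  53.        ]
held back edge rel tcp [-54.44936606   1.54575382  31.7       ] clasp [-56.072662     1.63088852  18.7       ]
dp to (510,38.1,z80) [0.065  0.1294 0.1197]
```

{"name": "jog_arm", "arguments": {
  "dp": [
    [0.0162,0.032,0.02],
    [0.0162,0.032,0.02],
    [0.0162,0.032,0.02],
    [0.0162,0.032,0.02],
    [0,0,0.02],
    [0,0,0.017],
    [0,0,0.004],
    [0,0,0]
  ],
  "twist": [0,0,0,0,-0.5,0,0,0]
}}

```text
time: 8.57
tool_pos: [510.7, 36.9, 79.4]
tcp_rot: [3.142, 0.0, -3.136]
contact_force: [0.3, -0.2, -3.3]
grip_width: 59.8
finger_force: 29.9
```

{"name": "jog_arm", "arguments": {
  "dp": [
    [0,0,0.004],
    [0,0,0.004],
    [0,0,0.004],
    [0,0,0.003],
    [0,0,0.003],
    [0,0,0]
  ],
  "twist": [0,0,0,0,0,0]
}}

```text
time: 9.32
tool_pos: [510.6, 37.2, 60.8]
tcp_rot: [-3.141, 0.0, -3.134]
contact_force: [0.5, -3.5, -5.1]
grip_width: 59.4
finger_force: 29.9
```

{"name": "jog_arm", "arguments": {
  "dp": [
    [0,0,0.0015],
    [0,0,0.0015],
    [0,0,0.001],
    [0,0,0]
  ],
  "twist": [0,0,0,0]
}}

```text
time: 9.82
tool_pos: [510.6, 37.3, 57.1]
tcp_rot: [-3.141, 0.0, -3.134]
contact_force: [-0.2, -5.5, -1.9]
grip_width: 60.1
finger_force: 29.9
```

{"name": "jog_arm", "arguments": {
  "dp": [
    [0,-0.001,0],
    [0,0,0.001],
    [0,0,0.0005],
    [0,0,0]
  ],
  "twist": [0,0,0,0]
}}

```text
time: 10.32
tool_pos: [510.2, 37.1, 56.2]
tcp_rot: [3.141, -0.0, -3.135]
contact_force: [-3.6, 0.8, 5.4]
grip_width: 59.9
finger_force: 30.0
```

{"name": "jog_arm", "arguments": {
  "dp": [
    [-0.002,0,-0.0005],
    [-0.002,0,0],
    [-0.002,0,0],
    [-0.002,0,0],
    [-0.002,0,0],
    [0,0,0]
  ],
  "twist": [0,0,0,0,0,0]
}}

```text
time: 11.08
tool_pos: [520.9, 36.9, 56.2]
tcp_rot: [3.141, 0.001, -3.135]
contact_force: [-2.5, 3.6, 3.8]
grip_width: 60.2
finger_force: 29.9
```

{"name": "jog_arm", "arguments": {
  "dp": [
    [-0.0025,0.0003,0],
    [-0.0025,0,0],
    [-0.0025,0,0],
    [-0.0025,0,0],
    [-0.0025,0,0],
    [-0.0025,0,0]
  ],
  "twist": [0,0,0,0,0,0]
}}

```text
time: 11.82
tool_pos: [534.4, 36.8, 56.2]
tcp_rot: [-3.141, -0.002, -3.134]
contact_force: [-7.9, 0.4, 7.7]
grip_width: 59.8
finger_force: 29.9
```

```bash
python3 - <<'E'
from h import *
im=bot.capture("side")
L=bot.masks_of("side","base_case");p=bot.camera_params("side")
for l in ["base_case","base_case_clasp","case_a"]:
    print(l,[(round(d["confidence"],2),np.round(d["bbox"]).tolist()) for d in bot.find_in("side",l)])
print(bot.get_obs()["tool_pos"],bot.get_obs()["contact_force"])
E
```

```text
base_case [(0.54, [266.0, 196.0, 32.0, 23.0])]
base_case_clasp [(0.54, [268.0, 197.0, 33.0, 13.0]), (0.29, [316.0, 222.0, 34.0, 26.0])]
case_a [(0.96, [315.0, 224.0, 30.0, 20.0]), (0.96, [347.0, 338.0, 45.0, 40.0]), (0.8, [302.0, 287.0, 16.0, 33.0]), (0.65, [260.0, 189.0, 32.0, 16.0]), (0.62, [231.0, 270.0, 34.0, 30.0])]
[535.04133166  36.72696754  56.23382832] [-5.44171242  0.09009203  5.84235223]
```

{"name": "jog_arm", "arguments": {
  "dp": [
    [-0.0025,0,-0.0004],
    [-0.0025,0,0],
    [-0.0025,0,0],
    [-0.0025,0,0],
    [-0.0025,0,0]
  ],
  "twist": [0,0,0,0,0]
}}

```text
time: 12.7
tool_pos: [544.3, 37.0, 56.4]
tcp_rot: [-3.142, -0.009, -3.134]
contact_force: [-17.0, 0.8, 14.0]
grip_width: 59.9
finger_force: 29.9
```

{"name": "jog_arm", "arguments": {
  "dp": [
    [-0.0025,0,0],
    [-0.0025,0,0],
    [-0.0025,0,0],
    [-0.0025,0,0],
    [-0.0025,0,0]
  ],
  "twist": [0,0,0,0,0]
}}

```text
time: 13.32
tool_pos: [554.5, 36.8, 56.3]
tcp_rot: [-3.141, -0.014, -3.134]
contact_force: [-28.3, -4.3, 24.5]
grip_width: 59.7
finger_force: 29.9
```

```bash
python3 - <<'E'
from h import *
o=bot.get_obs();im=bot.capture("side");print(o["contact_force"],o["moment"],o["tool_pos"])
w=bot.capture("wrist");cv2.imwrite("pics/s3.png",np.hstack([cv2.resize(im[150:250,200:330],(520,400),interpolation=cv2.INTER_CUBIC),cv2.resize(w[:,140:420],(267,400))]))
E
```

```text
[-28.28797314  -4.31922719  24.47579118] [-0.70368633  4.68693069 -0.09691578] [554.50803715  36.82945257  56.33428556]
```

View pics/s3.png

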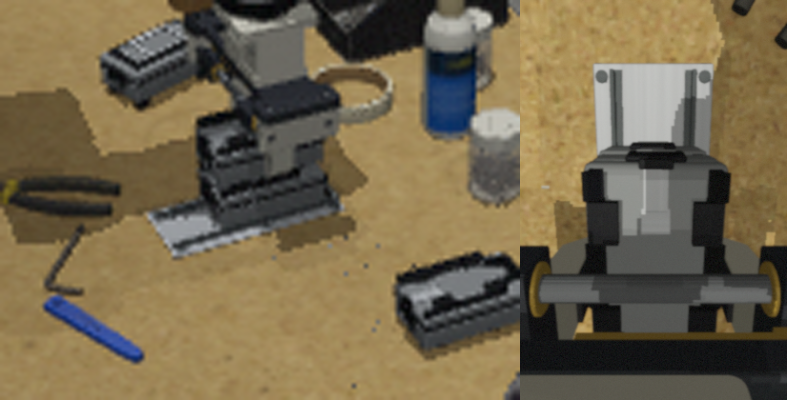

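The side view shows the held case sitting on the base case, and the slide has moved. The force is climbing, so I'll relax the push, release, and check the actual position.

{"name": "jog_arm", "arguments": {
  "dp": [
    [0.003,0,0],
    [0.002,0,0],
    [0,0,0]
  ],
  "twist": [0,0,0]
}}

```text
time: 13.8
tool_pos: [554.3, 36.8, 56.3]
tcp_rot: [-3.141, -0.003, -3.135]
contact_force: [-8.7, -1.7, 4.7]
grip_width: 59.6
finger_force: 30.0
```

{"name": "jog_arm", "arguments": {
  "dp": [
    [0,0,0],
    [0,0,0],
    [0,0,0]
  ],
  "twist": [0,0,0],
  "jaw": 0.0918
}}

```text
time: 14.18
tool_pos: [556.1, 37.2, 56.6]
tcp_rot: [3.142, 0.001, -3.135]
contact_force: [-0.7, -0.1, 0.1]
grip_width: 85.2
finger_force: 0.0
```

```bash
python3 - <<'E'
from h import *
w=bot.camera_params("wrist");im=bot.capture("wrist");o,R=tool();print(o["time"],o["tool_pos"],o["contact_force"])
cv2.imwrite("pics/w4.png",im)
cv2.imwrite("pics/w4b.png",cv2.resize(im[40:250,180:390],None,fx=2.8,fy=2.8,interpolation=cv2.INTER_CUBIC))
E
```

```text
14.225 [555.94062253  37.22738739  56.54368209] [ 0.34763846  0.58419413 -0.34669036]
```

View pics/w4b.png

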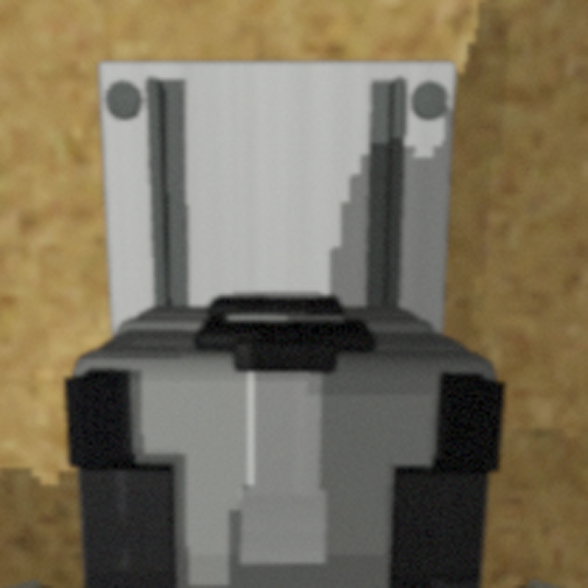

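```bash
python3 - <<'E'
from h import *
w=bot.camera_params("wrist")
P=lambda u,v,z:plane(w,180+u/2.8,40+v/2.8,z)
print("top lid back edge z88",P(285,368,88),"tabtop z~97?",P(285,345,88))
for v in (296,302,308,312,318,330): print(v,[P(285,v,z)[0].round(1) for z in (84,75,66,54,44,31,10)])
print("plate back",P(285,62,4),P(105,62,4),P(455,62,4))
# expected rows if case x0=554 and base home / short
for xo in (530,540,548,554): print(xo,"lower lid edge -52@44 row",(proj(w,[xo-52,37,44])[0][1]-40)*2.8,"clasp -55@40",(proj(w,[xo-55,37,40])[0][1]-40)*2.8,"clasp@22",(proj(w,[xo-55,37,22])[0][1]-40)*2.8)
E
```

```text
top lid back edge z88 [502.40863145  37.72986689  88.        ] tabtop z~97? [499.23266212  37.70215357  88.        ]
296 [np.float64(492.9), np.float64(493.7), np.float64(494.4), np.float64(495.4), np.float64(496.2), np.float64(497.3), np.float64(499.1)]
302 [np.float64(493.8), np.float64(494.6), np.float64(495.4), np.float64(496.4), np.float64(497.3), np.float64(498.5), np.float64(500.3)]
308 [np.float64(494.6), np.float64(495.5), np.float64(496.3), np.float64(497.5), np.float64(498.4), np.float64(499.6), np.float64(501.6)]
312 [np.float64(495.1), np.float64(496.0), np.float64(496.9), np.float64(498.1), np.float64(499.1), np.float64(500.4), np.float64(502.5)]
318 [np.float64(496.0), np.float64(496.9), np.float64(497.9), np.float64(499.2), np.float64(500.2), np.float64(501.6), np.float64(503.8)]
330 [np.float64(497.7), np.float64(498.7), np.float64(499.8), np.float64(501.2), np.float64(502.4), np.float64(503.9), np.float64(506.4)]
plate back [451.17271808  37.52310291   4.        ] [ 4.51484975e+02 -3.15596416e-01  4.00000000e+00] [450.87772506  73.26983245   4.        ]
530 lower lid edge -52@44 row 190.9904327739927 clasp -55@40 174.07393017504344 clasp@22 177.94258578359444
540 lower lid edge -52@44 row 249.31562031301164 clasp -55@40 231.64138494906965 clasp@22 230.11175704054702
548 lower lid edge -52@44 row 294.58418025564083 clasp -55@40 276.3459339114706 clasp@22 270.73631953808365
554 lower lid edge -52@44 row 327.75580147232284 clasp -55@40 309.1176419493254 clasp@22 300.5795808325339
```

{"name": "jog_arm", "arguments": {
  "dp": [
    [0,0,-0.035],
    [0,0,-0.04],
    [0.043,0,0],
    [0.043,0,0]
  ],
  "twist": [0,0,0,0]
}}

```text
time: 14.72
tool_pos: [468.9, 36.6, 131.9]
tcp_rot: [-3.142, 0.002, -3.134]
contact_force: [-0.5, 0.3, 0.0]
grip_width: 91.8
finger_force: 0.0
```

{"name": "jog_arm", "arguments": {
  "dp": [
    [0,0,0],
    [0,0,0],
    [0,0,0.02],
    [0,0,0.02],
    [0,0,0.02],
    [0,0,0.003],
    [0,0,0]
  ],
  "twist": [0,0,0,0,0,0,0],
  "jaw": 0.0
}}

```text
time: 15.6
tool_pos: [470.4, 36.5, 68.7]
tcp_rot: [3.142, 0.001, -3.135]
contact_force: [0.7, -1.1, -0.4]
grip_width: 26.5
finger_force: 0.0
```

```bash
python3 - <<'E'
from h import *
w=bot.camera_params("wrist");im=bot.capture("wrist");o,R=tool();print(o["time"],o["tool_pos"],o["contact_force"],o["grip_width"])
cv2.imwrite("pics/w5.png",im)
im=bot.capture("side")
for l in ["base_case","case_a"]:
    print(l,[(round(d["confidence"],2),np.round(d["bbox"]).tolist()) for d in bot.find_in("side",l)])
E
```

```text
15.65 [470.42490786  36.52764098  69.00185437] [ 0.42838896 -0.62679722  0.33201005] 22.421734290999144
base_case [(0.78, [267.0, 201.0, 32.0, 17.0])]
case_a [(0.91, [316.0, 226.0, 36.0, 20.0]), (0.88, [232.0, 273.0, 35.0, 33.0]), (0.8, [303.0, 287.0, 21.0, 31.0]), (0.71, [350.0, 338.0, 47.0, 39.0]), (0.6, [266.0, 187.0, 29.0, 20.0])]
```

{"name": "jog_arm", "arguments": {
  "dp": [
    [-0.005,0,0],
    [-0.005,0,0],
    [-0.003,0,0],
    [-0.002,0,0],
    [-0.002,0,0]
  ],
  "twist": [0,0,0,0,0]
}}

```text
time: 16.42
tool_pos: [485.5, 36.8, 68.3]
tcp_rot: [3.141, -0.002, -3.134]
contact_force: [-6.0, -0.8, 4.2]
grip_width: 0.4
finger_force: 3.1
```

{"name": "jog_arm", "arguments": {
  "dp": [
    [-0.0015,0,0],
    [-0.0015,0,0],
    [0,0,0]
  ],
  "twist": [0,0,0]
}}

```text
time: 16.8
tool_pos: [485.7, 36.8, 68.1]
tcp_rot: [3.141, -0.008, -3.134]
contact_force: [-11.7, -1.8, 8.9]
grip_width: 0.2
finger_force: 6.1
```

{"name": "jog_arm", "arguments": {
  "dp": [
    [-0.001,0,0],
    [-0.001,0,0],
    [-0.001,0,0],
    [-0.001,0,0],
    [0,0,0]
  ],
  "twist": [0,0,0,0,0]
}}

```text
time: 17.42
tool_pos: [485.7, 36.9, 68.0]
tcp_rot: [3.141, -0.017, -3.134]
contact_force: [-25.0, -3.0, 21.5]
grip_width: 0.7
finger_force: 12.7
```

{"name": "jog_arm", "arguments": {
  "dp": [
    [0.01,0,0],
    [0.015,0,0],
    [0,0,-0.044],
    [0,0,-0.044],
    [0,0,-0.044],
    [-0.043,-0.0214,0],
    [-0.043,-0.0214,0],
    [-0.043,-0.0214,0],
    [-0.043,-0.0214,0],
    [-0.043,-0.0214,0]
  ],
  "twist": [0,0,0,0,0,0,0,0,0,0]
}}

```text
time: 18.68
tool_pos: [685.8, -69.6, 200.3]
tcp_rot: [3.142, 0.001, -3.134]
contact_force: [0.7, 0.4, 0.1]
grip_width: 0.4
finger_force: 0.0
```

{"name": "jog_arm", "arguments": {
  "dp": [
    [0,0,0],
    [0,0,0]
  ],
  "twist": [0.4,0],
  "jaw": 0.0918
}}

```text
time: 18.92
tool_pos: [683.7, -68.6, 199.9]
tcp_rot: [3.141, -0.001, -3.142]
contact_force: [-0.1, 0.9, 0.3]
grip_width: 15.8
finger_force: 0.0
```

```bash
python3 - <<'E'
from h import *
w=bot.camera_params("wrist");im=bot.capture("wrist");o,R=tool();print(o["time"],o["tool_pos"],o["tcp_rot"],o["contact_force"])
L=bot.masks_of("wrist","case_a")
for d in L: print(d["confidence"],d["bbox"])
e=proj(w,[642,-197,48])[0];print(e)
d=min(L,key=lambda d:np.hypot(*(np.array(d["bbox"][:2])-e)));m=d["pixels"].astype(float)
q,i=fit(w,m,(642,-197,0));print(q,np.degrees(q[2]),i)
cv2.polylines(im,[np.int32(cv2.convexHull(proj(w,model(q)).astype(np.float32)))],True,(0,255,0),1)
cv2.imwrite("pics/w6.png",cv2.resize(im,None,fx=1.42,fy=1.42,interpolation=cv2.INTER_CUBIC))
print("dp",dp((q[0],q[1],100)))
E
```

```text
18.975 [683.49796961 -68.3090662  200.51107194] [ 3.14120516e+00 -5.19087021e-04 -3.14108178e+00] [-0.36650126 -0.3468034  -0.13427946]
0.87 [419.4, 59.2, 105.2, 116.3]
[142.20300472 153.00475509]
[ 642. -197.    0.] 0.0 0.0
dp [ 0.0416 -0.1288  0.101 ]
```

View pics/w6.png

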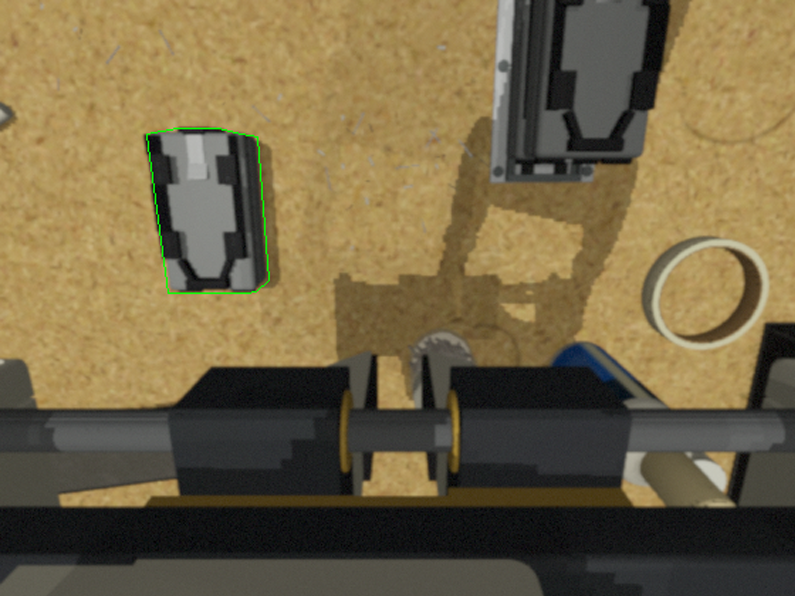

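The prediction outline (145–268, 130–293) lies on c1, and the first case is on the base at upper right. I'll go and grasp it.

{"name": "jog_arm", "arguments": {
  "dp": [
    [0.0104,-0.0322,0.025],
    [0.0104,-0.0322,0.025],
    [0.0104,-0.0322,0.025],
    [0.0104,-0.0322,0.025],
    [0,0,0],
    [0,0,0.035],
    [0,0,0.033],
    [0,0,0.015],
    [0,0,0.005],
    [0,0,0]
  ],
  "twist": [0,0,0,0,0,0,0,0,0,0]
}}

```text
time: 20.27
tool_pos: [643.3, -197.5, 13.7]
tcp_rot: [-3.141, 0.002, -3.141]
contact_force: [0.5, -0.6, -0.3]
grip_width: 92.1
finger_force: 0.0
```

{"name": "jog_arm", "arguments": {
  "dp": [
    [0,0,0],
    [0,0,0],
    [0,0,0],
    [0,0,0],
    [0,0,0],
    [0,0,0]
  ],
  "twist": [0,0,0,0,0,0],
  "jaw": 0.03
}}

```text
time: 21.02
tool_pos: [642.8, -197.9, 12.8]
tcp_rot: [-3.141, 0.0, -3.142]
contact_force: [0.3, -1.0, 1.9]
grip_width: 60.0
finger_force: 30.0
```

{"name": "jog_arm", "arguments": {
  "dp": [
    [0,0,-0.03],
    [0,0,-0.05],
    [0,0,-0.05],
    [0,0,-0.05],
    [0.016,0.034,-0.012],
    [0.016,0.034,-0.012],
    [0.016,0.034,-0.012],
    [0,0,0],
    [0,0,0]
  ],
  "twist": [0,0,0,0,0,0,0,0,0]
}}

```text
time: 22.15
tool_pos: [594.5, -95.9, 227.9]
tcp_rot: [3.142, -0.001, -3.141]
contact_force: [1.0, -0.1, -3.6]
grip_width: 59.7
finger_force: 30.0
```

```bash
python3 - <<'E'
from h import *
w=bot.camera_params("wrist");im=bot.capture("wrist");o,R=tool();print(o["time"],o["tool_pos"],o["tcp_rot"],o["contact_force"])
for lab in ("case_a","base_case"):
    L=bot.masks_of("wrist",lab)
    for d in L:
        print(lab,d["confidence"],d["bbox"])
        if d["bbox"][0]>350:
            q,i=fit(w,d["pixels"].astype(float),(554,37,0),44);print(q,np.degrees(q[2]),i)
cv2.polylines(im,[np.int32(cv2.convexHull(proj(w,model((554,37,0),44)).astype(np.float32)))],True,(0,255,0),1)
cv2.imwrite("pics/w7.png",cv2.resize(im,None,fx=1.42,fy=1.42,interpolation=cv2.INTER_CUBIC))
print("dp",dp((530,36.8,130)))
E
```

```text
22.2 [594.57580787 -96.30381745 227.59364575] [ 3.14140614e+00 -1.26435665e-03  3.14119266e+00] [ 1.17723868 -1.2356245  -3.68145904]
case_a 0.91 [283.4, 251.0, 159.5, 198.6]
case_a 0.91 [429.1, 151.0, 96.6, 125.6]
[ 5.53050270e+02  3.93987472e+01 -7.10268078e-03] -0.4069536319918353 0.9695063636593014
base_case 0.61 [381.0, 149.4, 19.8, 99.7]
[ 5.62804449e+02 -8.29508850e+00  4.27526511e-01] 24.49546472823073 0.15768254892003397
dp [0.0646 0.1333 0.0977]
```

View pics/w7.png

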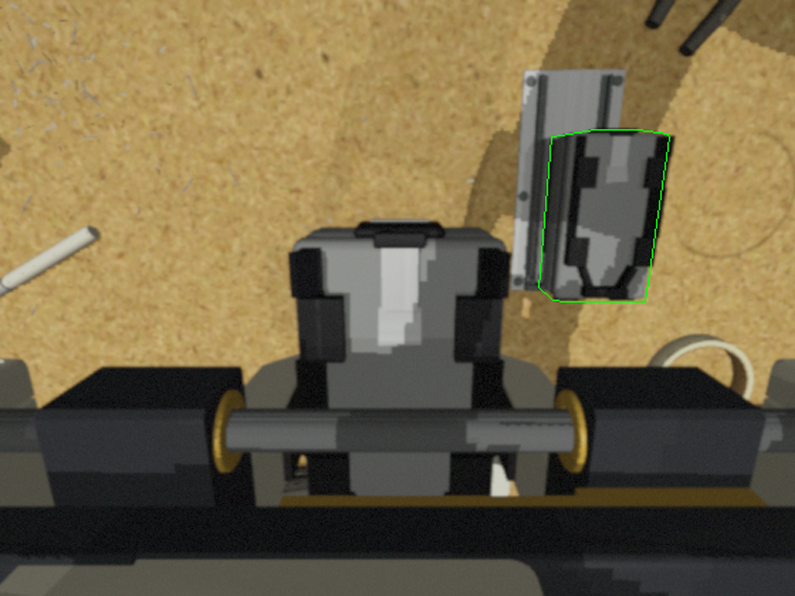

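{"name": "jog_arm", "arguments": {
  "dp": [
    [0.0164,0.0333,0.02],
    [0.0164,0.0333,0.02],
    [0.0164,0.0333,0.02],
    [0.0164,0.0333,0.02],
    [0,0,0.012],
    [0,0,0.008],
    [0,0,0.003],
    [0,0,0]
  ],
  "twist": [0,0,0,0,-0.4,0,0,0]
}}

```text
time: 23.3
tool_pos: [529.5, 36.7, 125.6]
tcp_rot: [-3.142, 0.0, -3.136]
contact_force: [-0.6, 0.5, -2.0]
grip_width: 59.7
finger_force: 30.0
```

{"name": "jog_arm", "arguments": {
  "dp": [
    [0,0,0.004],
    [0,0,0.004],
    [0,0,0.004],
    [0,0,0.004],
    [0,0,0.003],
    [0,0,0]
  ],
  "twist": [0,0,0,0,0,0]
}}

```text
time: 24.05
tool_pos: [528.9, 37.5, 106.2]
tcp_rot: [3.141, -0.001, -3.134]
contact_force: [-0.2, 1.1, -3.7]
grip_width: 59.7
finger_force: 30.0
```

{"name": "jog_arm", "arguments": {
  "dp": [
    [0,0,0.0015],
    [0,0,0.0015],
    [0,0,0.001],
    [0,0,0.001],
    [0,0,0]
  ],
  "twist": [0,0,0,0,0]
}}

```text
time: 24.68
tool_pos: [529.0, 37.5, 101.5]
tcp_rot: [3.142, -0.0, -3.135]
contact_force: [-0.8, -0.4, -3.1]
grip_width: 59.9
finger_force: 30.0
```

{"name": "jog_arm", "arguments": {
  "dp": [
    [0,0,0.0005],
    [0,0,0.0005],
    [0,0,0.0005],
    [0,0,0]
  ],
  "twist": [0,0,0,0]
}}

```text
time: 25.18
tool_pos: [529.1, 37.5, 100.7]
tcp_rot: [-3.142, 0.001, -3.134]
contact_force: [-3.2, 0.5, 5.2]
grip_width: 59.7
finger_force: 30.0
```

{"name": "jog_arm", "arguments": {
  "dp": [
    [-0.002,0,-0.0007],
    [-0.002,0,0],
    [-0.002,0,0],
    [-0.002,0,0],
    [-0.002,0,0],
    [0,0,0]
  ],
  "twist": [0,0,0,0,0,0]
}}

```text
time: 25.92
tool_pos: [539.5, 37.5, 100.7]
tcp_rot: [3.142, 0.001, -3.135]
contact_force: [-1.6, -0.5, 1.0]
grip_width: 59.7
finger_force: 30.0
```

{"name": "jog_arm", "arguments": {
  "dp": [
    [-0.002,0,0],
    [-0.002,0,0],
    [-0.002,0,0],
    [0,0,0]
  ],
  "twist": [0,0,0,0]
}}

```text
time: 26.42
tool_pos: [542.7, 37.7, 100.8]
tcp_rot: [3.142, -0.005, -3.134]
contact_force: [-11.7, -0.2, 10.1]
grip_width: 60.0
finger_force: 30.0
```

{"name": "jog_arm", "arguments": {
  "dp": [
    [-0.0015,0,0],
    [-0.0015,0,0],
    [-0.0015,0,0],
    [-0.0015,0,0],
    [0,0,0]
  ],
  "twist": [0,0,0,0,0]
}}

```text
time: 27.05
tool_pos: [551.4, 37.7, 100.8]
tcp_rot: [3.141, 0.001, -3.135]
contact_force: [-2.7, 0.6, 2.3]
grip_width: 59.9
finger_force: 30.0
```

{"name": "jog_arm", "arguments": {
  "dp": [
    [-0.0015,0,0],
    [-0.0015,0,0],
    [-0.0015,0,0],
    [0,0,0]
  ],
  "twist": [0,0,0,0]
}}

```text
time: 27.55
tool_pos: [555.0, 37.7, 100.7]
tcp_rot: [3.142, -0.001, -3.134]
contact_force: [-5.8, -0.5, 6.0]
grip_width: 59.8
finger_force: 30.0
```

{"name": "jog_arm", "arguments": {
  "dp": [
    [-0.0015,0,0],
    [-0.0015,0,0],
    [-0.001,0,0],
    [0,0,0]
  ],
  "twist": [0,0,0,0]
}}

```text
time: 28.05
tool_pos: [556.5, 37.6, 100.8]
tcp_rot: [-3.141, -0.007, -3.134]
contact_force: [-14.7, -1.6, 13.7]
grip_width: 59.5
finger_force: 30.0
```

{"name": "jog_arm", "arguments": {
  "dp": [
    [0.002,0,0],
    [0.001,0,0],
    [0,0,0]
  ],
  "twist": [0,0,0]
}}

```text
time: 28.42
tool_pos: [555.9, 37.6, 100.7]
tcp_rot: [-3.141, -0.001, -3.134]
contact_force: [-6.8, -0.4, 5.8]
grip_width: 59.9
finger_force: 30.0
```

{"name": "jog_arm", "arguments": {
  "dp": [
    [0,0,0],
    [0,0,0],
    [0,0,0],
    [0,0,-0.035],
    [0,0,-0.04],
    [0.043,0,0],
    [0.043,0,0]
  ],
  "twist": [0,0,0,0,0,0,0],
  "jaw": 0.0918
}}

```text
time: 29.3
tool_pos: [470.0, 37.0, 176.0]
tcp_rot: [-3.142, 0.002, -3.134]
contact_force: [0.1, 0.2, 0.4]
grip_width: 91.9
finger_force: 0.0
```

{"name": "jog_arm", "arguments": {
  "dp": [
    [0,0,0],
    [0,0,0],
    [0,0,0.02],
    [0,0,0.02],
    [0,0,0.02],
    [0,0,0.003],
    [0,0,0],
    [-0.005,0,0],
    [-0.003,0,0]
  ],
  "twist": [0,0,0,0,0,0,0,0,0],
  "jaw": 0.0
}}

```text
time: 30.42
tool_pos: [479.5, 37.1, 113.4]
tcp_rot: [-3.142, 0.002, -3.135]
contact_force: [0.0, 0.2, 0.7]
grip_width: 6.4
finger_force: 0.0
```

{"name": "jog_arm", "arguments": {
  "dp": [
    [-0.002,0,0],
    [-0.002,0,0],
    [-0.002,0,0],
    [-0.0015,0,0],
    [0,0,0]
  ],
  "twist": [0,0,0,0,0]
}}

```text
time: 31.05
tool_pos: [485.3, 37.2, 112.6]
tcp_rot: [3.141, -0.002, -3.134]
contact_force: [-3.9, 1.1, 3.2]
grip_width: 0.6
finger_force: 2.0
```

{"name": "jog_arm", "arguments": {
  "dp": [
    [-0.0015,0,0],
    [-0.0015,0,0],
    [0,0,0]
  ],
  "twist": [0,0,0]
}}

```text
time: 31.42
tool_pos: [486.4, 37.3, 112.5]
tcp_rot: [3.141, -0.006, -3.134]
contact_force: [-10.4, -0.2, 8.1]
grip_width: 0.3
finger_force: 5.3
```

{"name": "jog_arm", "arguments": {
  "dp": [
    [-0.001,0,0],
    [-0.001,0,0],
    [-0.001,0,0],
    [-0.001,0,0],
    [0,0,0]
  ],
  "twist": [0,0,0,0,0]
}}

```text
time: 32.05
tool_pos: [486.7, 37.5, 112.5]
tcp_rot: [3.141, -0.014, -3.134]
contact_force: [-24.2, -0.6, 20.6]
grip_width: 0.6
finger_force: 12.3
```

{"name": "jog_arm", "arguments": {
  "dp": [
    [0.01,0,0],
    [0.03,0,0],
    [0.03,0,-0.03],
    [0.03,0,-0.03],
    [0,0,0],
    [0,0,0]
  ],
  "twist": [0,0,0,0,0,0]
}}

```text
time: 32.8
tool_pos: [393.9, 36.5, 172.6]
tcp_rot: [-3.142, 0.002, -3.135]
contact_force: [0.0, 0.5, 0.0]
grip_width: 0.4
finger_force: 0.0
```

```bash
python3 - <<'E'
from h import *
w=bot.camera_params("wrist");im=bot.capture("wrist");o,R=tool();print(o["time"],o["tool_pos"],o["contact_force"])
cv2.imwrite("pics/w8.png",im);g=cv2.cvtColor(im,cv2.COLOR_BGR2GRAY)
for i,z0 in enumerate((0,44,88)):
    for nm,X in (("clasp top",[-55,0,40]),("clasp bot",[-55,0,22]),("shell lid back",[-52,20,44]),("shell bot",[-52,20,10])):
        print(i,nm,proj(w,np.array(X)+[554.5,37,z0])[0].round(1),"px/mm x",(proj(w,np.array(X)+[555.5,37,z0])-proj(w,np.array(X)+[554.5,37,z0]))[0].round(2))
for c in (37,57): 
    u=proj(w,[500,c,60])[0][0]; u=int(round(u)); print("col",u); print([int(x) for x in g[:,u-2:u+3].mean(1)][100:330])
E
```

```text
32.85 [393.7349338   36.46142471 172.19072206] [0.0123327  0.23659753 0.32600657]
0 clasp top [280.  303.6] px/mm x [-0.01  0.88]
0 clasp bot [280.  294.3] px/mm x [-0.01  0.85]
0 shell lid back [300.1 308.6] px/mm x [-0.02  0.89]
0 shell bot [298.4 291.2] px/mm x [-0.02  0.82]
1 clasp top [279.9 331.1] px/mm x [-0.01  0.99]
1 clasp bot [279.9 318.9] px/mm x [-0.01  0.94]
1 shell lid back [303.  337.1] px/mm x [-0.03  0.99]
1 shell bot [300.7 314.4] px/mm x [-0.03  0.91]
2 clasp top [279.7 368. ] px/mm x [-0.01  1.11]
2 clasp bot [279.8 351.5] px/mm x [-0.01  1.06]
2 shell lid back [306.9 375.6] px/mm x [-0.04  1.12]
2 shell bot [303.8 344.8] px/mm x [-0.03  1.02]
col 280
[137, 137, 137, 136, 135, 134, 133, 131, 128, 123, 120, 118, 119, 124, 129, 132, 134, 136, 137, 139, 139, 138, 136, 134, 131, 131, 129, 128, 127, 129, 131, 132, 132, 130, 128, 131, 135, 139, 140, 139, 136, 134, 132, 134, 133, 131, 132, 130, 128, 118, 105, 90, 80, 74, 73, 73, 79, 92, 108, 123, 132, 136, 138, 140, 137, 135, 134, 136, 139, 142, 142, 141, 140, 140, 140, 139, 134, 132, 134, 134, 134, 133, 131, 127, 127, 
[... 920 characters left out ...]
 140, 138, 134, 130, 124, 117, 104, 89, 80, 77, 75, 76, 84, 97, 110, 123, 131, 134, 135, 134, 132, 132, 132, 129, 128, 125, 122, 115, 115, 123, 124, 120, 111, 91, 84, 86, 87, 86, 85, 86, 88, 88, 88, 87, 86, 86, 85, 84, 84, 86, 88, 90, 89, 89, 87, 85, 86, 85, 83, 83, 86, 87, 87, 86, 87, 86, 88, 89, 93, 95, 95, 95, 91, 87, 86, 87, 88, 86, 81, 81, 82, 84, 86, 99, 107, 101, 75, 54, 53, 61, 70, 76, 77, 77, 74, 62, 37, 19, 15, 13, 17, 13, 14, 13, 15, 13, 18, 16, 13, 12, 12, 11, 15, 13, 15, 14, 15, 16, 14, 14, 14, 12, 14, 17, 16, 14, 23, 26, 26, 28, 29, 27, 25, 28, 31, 30, 32, 33, 35, 34, 34, 33, 33, 32, 36, 33, 34, 30, 32, 29, 31, 28, 32, 30, 32, 34, 45, 45, 47, 46, 45, 45, 45, 40, 32, 29, 28, 28]
```

```bash
python3 - <<'E'
from plant import bot
print(bot.close_job())
E
```

```text
the job is handed in; nothing more can be done
None
```

I stacked both matching grey cases on the base case and handed the job in at about 33 s. Each took a 24–25 N push on its clasp without moving, which points to fully home, but I inferred that the catches clicked up rather than seeing them.

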